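# Clamp a plaster model in the quick-release vise

## Robot

A 6-joint arm with a two-finger parallel gripper is mounted at the origin on a cart in front of the work surface, level with it; the furniture and walls round the work are solid. World frame = base frame: x ahead of the robot, y to its left, z up, the work surface at z = 0. Lengths are in mm, angles in rad, forces in N, time in s.
With the tool pointing down it reaches from about 300 to 775 mm from the base axis. Payload 14.6 kg.
Tool frame: the origin (TCP) lies midway between the tips of the shut fingers; the grasp point (between the pads) lies 19 mm behind it; z points along the fingers, y is the direction in which the jaws open and shut (so a half turn about z gives the same grasp; the last joint's range is limited). The gripper opens to 94 mm and grips with 3 to 60 N. Pads are 16 mm wide; open, the fingers measure 119 mm over their backs; the gripper's body (75 mm by 177 mm) begins 78 mm behind the grasp point.
Start: joints at [1.141, 0.3, 1.521, -0, 1.321, -0.067], TCP at [195.188, 514.189, 205.446] pointing down, gripper open.
Joint ranges: [-3.03, 3.03], [-0.79, 2.21], [0.23, 2.52], [-1.04, 4.18], [0, 3.07], [-2.55, 2.55]. Speed limits (rad/s): [2.22, 2.22, 2.57, 3.14, 3.14, 3.14].

## Interface

Orientations are given as [roll, pitch, yaw] about the fixed x, y, z axes, in that order (R = Rz(yaw) Ry(pitch) Rx(roll)).
In Python, from cell import manip, camera gives the robot as it stands. The module is installed in compiled form; this text tells all that it offers.
- The arm moves only by the tool jog_arm, never from a script. Its argument "commands" is a list of rows, each a list of 7 numbers: the shift along the world's x, y, z in units of 1 m (1.0 is 1 m), then the turn, a rotation vector about the world's x, y, z in units of 120 degrees (1.0 is 120 degrees), then the opening, from 0 (shut) to 1 (fully open). In form: [[x, y, z, ax, ay, az, grip], ...]. A call has exactly 10 rows; each row is the pose to reach, as a shift and turn from the pose commanded when the call began; what a row does not reach only later rows make up. A row lasts 1/8 s, in which the tool goes at most 62.5 mm and 10.7 degrees, less where a joint would pass 70% of its speed; a pose out of reach is approached as far as the arm can. A call with a number of a shift or a turn outside -1 to 1 is refused whole. A call with a gripper value outside its range is refused whole. The fingers move at their own pace and stop on an object; "grip_force" is the grip in N (left out, the last holds). Time passes only in rows, so rows that repeat a pose let the fingers close, or fill a call up. It gives the time, the measured TCP pose, the force and the opening at its end, in the units of the state.
- manip.read_state(): the state, without advancing time (a new reading comes with each control period).
- camera(name): name is "scene" or "top" or "wrist"; returns a dict with "pixels" (384x512x3 uint8, blue, green, red), "vertical_fov" (degrees; the focal length in pixels is half the picture's height over the tangent of half this angle, whatever the lens; pixels are square), "cx", "cy" (the principal point, pixels), "rvec" (rotation vector, rad) and "tvec" (3), from world to camera coordinates, as OpenCV has them. Camera axes: x right, y down, z forward; pixel columns grow to the right and rows downward; lengths in mm; the calibration is good to about 2 mm. A picture is of the moment at which its call begins. There is no depth.
- manip.sign_off(): hands the job in, once; it reports no verdict.
The state is a dict: "clock": time; "joints": joint angles; "qd": joint speeds; "effort": joint torques, N m; "eef_pos": TCP position; "eef_rot": TCP orientation; "wrist_force": force on the tool from outside, world axes, zero at the start; "moment": the same for the moment, N m; "finger_gap": finger opening in mm.
Only numpy, scipy, OpenCV 4.12 (cv2) and the standard library are available. Lean on these libraries where they do the work, as an engineer would, in place of code of your own. Each camera call takes 0.05 s, during which the arm holds its last target.

## Task

Clamp the yellow plaster model that stands in the grey bench vise. Squeeze the red quick-release lever against the black tab beside it, slide the moving jaw up against the model so that the model sits against the fixed jaw, and let the lever go. Then swing the black-knobbed handle up and over, away from the robot, as far as it goes, to screw the jaw tight, and leave the model gripped.

Things in the scene. Friction and masses are not known exactly. Their poses are not given: they have to be found in the camera images.
- vise: Grey vise fixed to the bench, base plate 116 x 310 x 12 mm. Origin at bench height mid-width; y runs along it from the handle end (right, seen from the robot) to the fixed jaw (left), x away from the robot, z up. Fixed jaw's face: plane y = 100 mm, 15 to 49 mm high, 80 mm wide. The saddle (top 54 mm high) slides on it and carries the moving jaw, two tabs and handle.
- model: Yellow plaster jaw model, 66 x 69 x 40 mm, 0.15 to 0.25 kg, loose on the vise's base plate (12 mm high) between the jaws, 1 to 12 mm short of the fixed jaw. Origin: centre of its underside; its x axis points to the fixed jaw. The jaws grip its two flanks, 33 mm either side of the origin along x; its toothed front faces away from the robot, its flat back towards it.
- jaw_plate: Moving jaw plate, rubber-faced, 80 mm wide, 34 mm high. Origin: middle of its face, 35 mm above the bench, axes as the vise's; in the vise's frame at y = saddle - 36 mm + 9.5 mm per rad of handle (values of those joints). It yields on a spring: 5 N, then 2 N per mm.
- grip (a point): Point on the saddle (vise x = 0, y = saddle - 82 mm), 74 mm high: middle of the two tabs when squeezed together. Both tabs are 34 mm wide in x, 8 mm thick, 54 to 96 mm high. Fixed black tab: outer face 9 mm from here towards the handle (-y). Red lever: outer face 21 mm towards the jaws (+y), 9 mm when squeezed. So 30 mm over both, 18 mm squeezed.
- knob (a point): Centre of the handle's black ball knob, radius 10 mm, on a steel bar of radius 5 mm, 70 mm from the handle's axis. The axis is level along the vise's y, 38 mm high at vise x = 0; bar and knob swing in the plane y = saddle - 135 mm.
- saddle (a joint): Travel in m of the saddle along the vise's y towards the fixed jaw; 0 = fully open, starts at 0 to 0.032. The jaw meets the model, itself against the fixed jaw, at about 0.068 less 0.0095 per rad of handle. Slides with about 2 N while the lever is squeezed beyond 0.008; else a brake holds it up to some 18 to 28 N.
- lever (a joint): Squeeze in m of the red quick-release lever towards the black tab (-y of the vise): 0 released, 0.012 fully squeezed (stop). It frees the saddle above 0.008. A spring returns it: 4 N at first, 14 N at the stop. As it is let go the saddle may slip back 1 to 3 mm, which the screw takes up.
- handle (a joint): Turn in rad of the screw handle: 0 = leaning 25 degrees from upright towards the robot (vise -x), 0.44 upright, 1.31 = stop, leaning 50 degrees away. Starts at 0 to 0.25. Turning it up screws the jaw plate forward 9.5 mm per rad; it stays where left. Pushing bar or knob to +x takes 6 to 20 N. The sprung jaw lets it reach its stop with the model clamped.
Things that resemble listed ones, but are neither listed nor needed, are in the scene too. Leave any orange look-alike of the model alone.

How it is judged:
By the outcome, as a careful person would: the job done as asked, in the order asked, and still so for the second after the job is handed in, with the robot touching nothing.
It also fails if it takes over 42 s, if anything falls off the work surface, if the arm or the gripper's body presses on something with over 40 N, if the wrist force passes 120 N, or if a joint passes its speed limit or range.

## Working session

There is one attempt and no reset: what is moved stays moved. The work goes in short steps, Python scripts to look and compute and a tool call to move; the robot and the scene stay as the last step left them, time stands still between calls to the robot, and variables do not carry over. Pictures are saved under pics/ and viewed, and the job is handed in when it is done.

Besides the shell and the picture viewer there is one more tool, called after ">>>" as name(argument=value, ...), one argument or row to a line, values as JSON. jog_arm: Moves the arm, as the interface text tells. Its arguments: {"type":"object","properties":{"commands":{"type":"array","items":{"type":"array","items":{"type":"number"}}},"grip_force":{"type":"number"}},"required":["commands"]}

```bash
mkdir -p pics; python3 - <<'E'
from cell import manip, camera
import cv2,pickle
print(manip.read_state())
d={}
for n in("scene","top","wrist"):
    c=camera(n); cv2.imwrite(f"pics/{n}0.png",c["pixels"]); d[n]=c
    print(n,{k:v for k,v in c.items() if k!="pixels"})
pickle.dump(d,open("c0.pkl","wb"))
E
```

```text
{'clock': 0.0, 'joints': array([ 1.14141534e+00,  3.00490091e-01,  1.52155605e+00,  2.20380251e-06,
        1.32068669e+00, -6.66067263e-02]), 'qd': array([ 0.00363767,  0.00169929, -0.00038716, -0.00114917, -0.00074831,
       -0.00036329]), 'effort': array([ 8.68230163e-04, -5.31795430e+01, -3.52741170e+01,  7.08779809e-02,
        2.43610900e-02, -6.57323335e-05]), 'eef_pos': array([195.07974538, 513.97441403, 204.88649637]), 'eef_rot': array([-3.14045514e+00, -7.80177234e-05,  2.77881780e+00]), 'wrist_force': array([-0.1813149 , -0.3369075 ,  0.91732206]), 'moment': array([0.07677673, 0.00589035, 0.04439795]), 'finger_gap': 94.05973133542334}
scene {'vertical_fov': 43.14767275548822, 'cx': 251.61962338660246, 'cy': 190.66899949835005, 'rvec': array([ 2.10256362, -1.16953182,  0.50472626]), 'tvec': array([-253.0897611 ,  392.02370297,  593.55094591])}
top {'vertical_fov': 55.862658438199205, 'cx': 264.4962080849829, 'cy': 194.07487119128714, 'rvec': array([ 2.22466369, -2.20545756,  0.04838262]), 'tvec': array([ 33.02174473, 510.31984956, 927.68653546])}
wrist {'vertical_fov': 60.3268143294002, 'cx': 257.02052655529343, 'cy': 196.40793410590513, 'rvec': array([-2.39204189, -1.65198955, -0.22677563]), 'tvec': array([-550.39480868,  -29.56859981,  392.14329894])}
```

View pics/scene0.png

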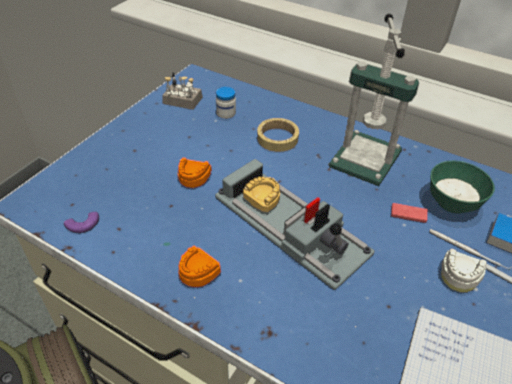

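View pics/top0.png

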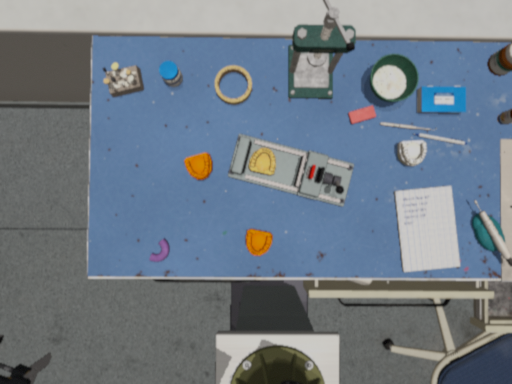

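View pics/wrist0.png

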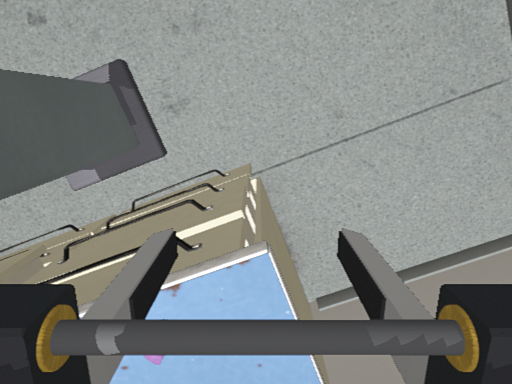

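The scene view shows the vise, with its fixed jaw at about (240,178), the red tab at (312,210) and the knob at about (338,240). In the top view the vise spans from (235,155) to (350,190). I'll enlarge both for corner picking.

```bash
cat > h.py <<'E'
import numpy as np,cv2
def K(c):
    f=c["pixels"].shape[0]/2/np.tan(np.radians(c["vertical_fov"])/2)
    return np.array([[f,0,c["cx"]],[0,f,c["cy"]],[0,0,1]])
def ray(c,u,v):
    R=cv2.Rodrigues(c["rvec"])[0]; o=-R.T@c["tvec"]
    d=R.T@np.linalg.inv(K(c))@[u,v,1]; return o,d/np.linalg.norm(d)
def onz(c,u,v,z):
    o,d=ray(c,u,v); return o+d*(z-o[2])/d[2]
def proj(c,P):
    return cv2.projectPoints(np.array(P,float).reshape(-1,3),c["rvec"],c["tvec"],K(c),None)[0][:,0]
def tri(cs,uvs):
    A=np.zeros((3,3));b=np.zeros(3)
    for c,(u,v) in zip(cs,uvs):
        o,d=ray(c,u,v);M=np.eye(3)-np.outer(d,d);A+=M;b+=M@o
    return np.linalg.solve(A,b)
E
python3 - <<'E'
import pickle,cv2
d=pickle.load(open("c0.pkl","rb"))
a=d["scene"]["pixels"][150:290,205:385]; cv2.imwrite("pics/s0z.png",cv2.resize(a,None,fx=4,fy=4,interpolation=cv2.INTER_CUBIC))
a=d["top"]["pixels"][125:215,220:365]; cv2.imwrite("pics/t0z.png",cv2.resize(a,None,fx=5,fy=5,interpolation=cv2.INTER_CUBIC))
E
```

```text
(no output)
```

View pics/s0z.png

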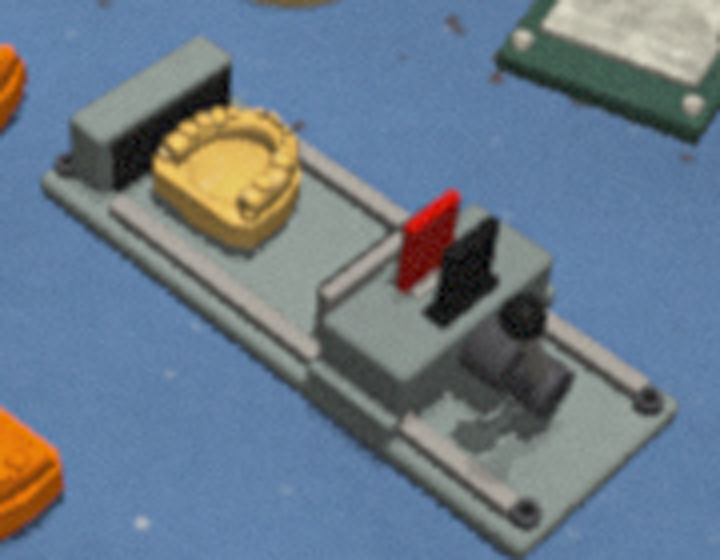

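View pics/t0z.png

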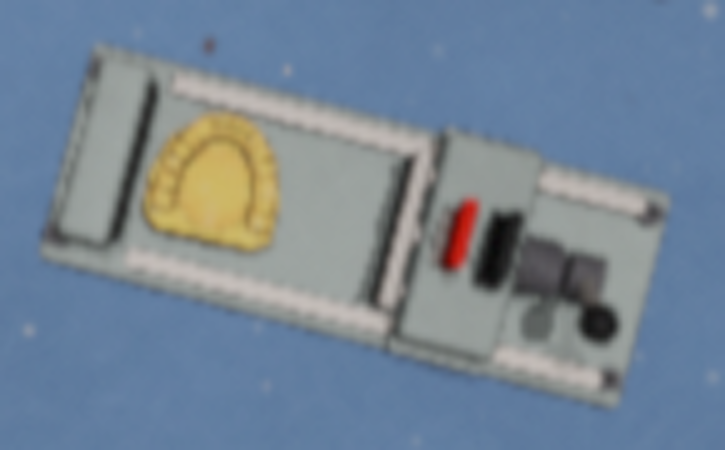

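```bash
cat > m.py <<'E'
import pickle,numpy as np
from h import *
d=pickle.load(open("c0.pkl","rb")); T=d["top"];S=d["scene"]
t=lambda x,y:((x+.5)/5-.5+220,(y+.5)/5-.5+125)
s=lambda x,y:((x+.5)/4-.5+205,(y+.5)/4-.5+150)
E
python3 - <<'E'
from m import *
C={'FL':onz(T,*t(97,46),12),'NL':onz(T,*t(40,255),12),'FR':onz(T,*t(668,195),12),'NR':onz(T,*t(617,405),12)}
for k,p in C.items():print(k,p.round(1))
Sc={'NL':onz(S,*s(45,180),12),'NR':onz(S,*s(515,553),12),'FR':onz(S,*s(677,405),12)}
for k,p in Sc.items():print('scene',k,p.round(1))
for k in C: print(np.linalg.norm(C['FL']-C['FR']),np.linalg.norm(C['NL']-C['NR']),np.linalg.norm(C['FL']-C['NL']),np.linalg.norm(C['FR']-C['NR']));break
def pose(C):
  yd=(C['NL']-C['NR'])[:2]; 
  if 'FL' in C: yd=yd+(C['FL']-C['FR'])[:2]
  xd=(C['FR']-C['NR'])[:2]
  # yaw of vise: y axis = (-sin,cos)
  print('yaw y',np.arctan2(-yd[0],yd[1]),'x',np.arctan2(xd[1],xd[0]))
pose(C);pose(Sc)
cen=np.mean(list(C.values()),0);cs=(Sc['NL']+Sc['FR'])/2
print(cen,cs)
# red, black tab, knob triangulation
red=T["pixels"].astype(int);
print('knob',tri([T,S],[t(598,322),s(523,316)]))
print('red top',tri([T,S],[t(472,205),s(456,195)]), tri([T,S],[t(465,235),s(432,218)]))
E
```

```text
FL [664.6 104.5  12. ]
NL [556.4 132.6  12. ]
FR [ 590.6 -190.9   12. ]
NR [ 482.  -164.7   12. ]
scene NL [553.5 126.9  12. ]
scene NR [ 475.9 -165.8   12. ]
scene FR [ 586.8 -194.5   12. ]
304.51813236506666 306.5058860426118 111.71534801319177 111.73989670312162
yaw y -0.2452971579656596 x -0.23644745690389501
yaw y -0.25923687036222365 x -0.2530291771687667
[573.41429675 -29.62827731  12.        ] [570.15584005 -33.77319502  12.        ]
knob [ 521.00803822 -135.50133336  100.64714565]
red top [576.4019788  -78.36794728  92.40614617] [562.15538937 -75.00555725  88.63492339]
```

>>> jog_arm(
  commands=[
    [0.03,-0.05,0,0,0,0.005,0.6],
    [0.065,-0.1,0,0,0,0.01,0.6],
    [0.095,-0.155,0,0,0,0.015,0.6],
    [0.125,-0.21,0,0,0,0.02,0.6],
    [0.155,-0.26,0,0,0,0.025,0.6],
    [0.185,-0.315,0,0,0,0.03,0.6],
    [0.22,-0.365,0,0,0,0.035,0.6],
    [0.25,-0.42,0,0,0,0.04,0.6],
    [0.28,-0.47,0,0,0,0.045,0.6],
    [0.31,-0.525,0,0,0,0.055,0.6],
  ],
)

```text
clock: 1.4
eef_pos: [505.8, -12.5, 205.4]
eef_rot: [3.142, -0.0, 2.895]
wrist_force: [1.4, 1.0, 0.5]
finger_gap: 56.2
```

```bash
python3 - <<'E'
from m import *
ex=np.array([.9696,-.2445,0]);ey=np.array([.2445,.9696,0])
import cv2
for n,c in(("T",T),("S",S)):
    b,g,r=[c["pixels"][...,i].astype(int) for i in range(3)]
    m=((r>120)&(g<60)&(b<60)).astype(np.uint8)
    k,l,st,ce=cv2.connectedComponentsWithStats(m)
    for i in range(1,k):
        if st[i,4]>8: print(n,st[i],ce[i])
o=np.array([572,-32,0])
for sd in (.019,.0215,.024):
    P=[o+ey*(sd*1000-82+21-y)+ex*x+[0,0,z] for y in(0,8) for x in (-17,17) for z in (54,96)]
    print(sd,proj(T,P).min(0),proj(T,P).max(0),proj(S,P).min(0),proj(S,P).max(0))
E
```

```text
T [310 166   5  13  32] [311.8125  171.40625]
S [306 198  13  11  54] [312.12962963 203.38888889]
0.019 [308.04899723 164.37456755] [317.39239855 180.41858789] [302.89938883 196.07269972] [321.29486907 224.50085113]
0.0215 [307.06596891 164.10406454] [316.36229876 180.16091643] [301.84537678 195.34308373] [320.1932335  223.73656247]
0.024 [306.08289475 163.83354832] [315.33214863 179.90323296] [300.79443526 194.61562382] [319.09486882 222.97451075]
```

>>> jog_arm(
  commands=[
    [0.026,-0.04,0,0,0,0,0.6],
    [0.052,-0.081,0,0,0,0,0.6],
    [0.052,-0.081,-0.05,0,0,0,0.6],
    [0.052,-0.081,-0.075,0,0,0,0.6],
    [0.052,-0.081,-0.075,0,0,0,0.6],
    [0.052,-0.081,-0.075,0,0,0,0.6],
    [0.052,-0.081,-0.075,0,0,0,0.6],
    [0.052,-0.081,-0.075,0,0,0,0.6],
    [0.052,-0.081,-0.075,0,0,0,0.6],
    [0.052,-0.081,-0.075,0,0,0,0.6],
  ],
)

```text
clock: 2.65
eef_pos: [557.1, -91.7, 130.6]
eef_rot: [3.142, 0.0, 2.894]
wrist_force: [-0.1, -0.4, 0.4]
finger_gap: 56.5
```

```bash
cat > snap.py <<'E'
import sys,cv2,pickle
from cell import camera,manip
i=sys.argv[1]; d={}
for n in sys.argv[2:]:
    c=camera(n); d[n]=c; p=c["pixels"]
    if n=="scene": p=cv2.resize(p[150:290,205:385],None,fx=4,fy=4,interpolation=cv2.INTER_CUBIC)
    if n=="top": p=cv2.resize(p[125:215,220:365],None,fx=5,fy=5,interpolation=cv2.INTER_CUBIC)
    cv2.imwrite(f"pics/{n}{i}.png",p)
pickle.dump(d,open(f"c{i}.pkl","wb"))
E
python3 snap.py 1 wrist scene
```

```text
(no output)
```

View pics/wrist1.png

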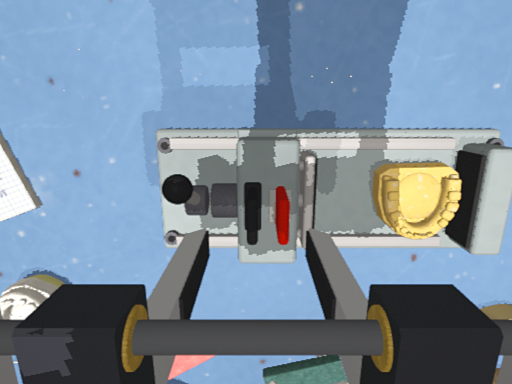

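View pics/scene1.png

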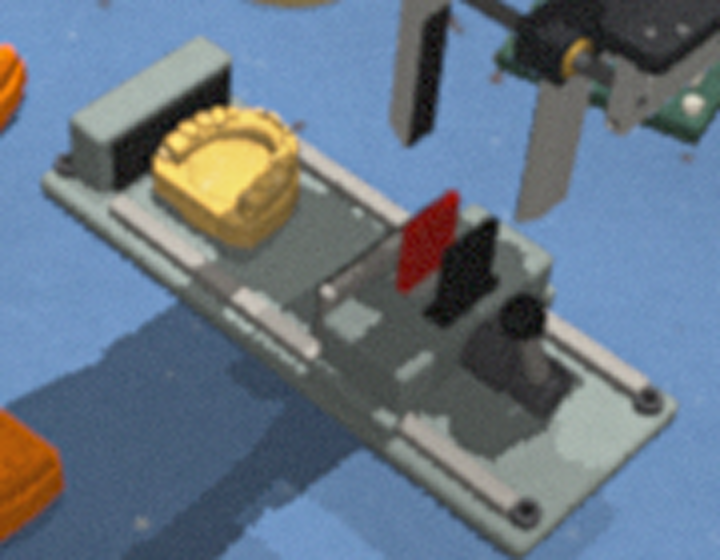

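The wrist view shows the vise parallel to the image rows, with the black tab at (252,212), the red tab at (282,215), the knob at (177,189) and the model at (417,199). The scene view shows the fingers still clear of everything. I'll check the tab positions against my estimate.

```bash
python3 - <<'E'
from m import *
import cv2
d1=pickle.load(open("c1.pkl","rb"));W=d1["wrist"]
cv2.imwrite("pics/w1z.png",cv2.resize(W["pixels"][120:260,150:320],None,fx=4,fy=4,interpolation=cv2.INTER_CUBIC))
ex=np.array([.9696,-.2445,0]);ey=np.array([.2445,.9696,0]);o=np.array([572,-32,0])
def V(x,y,z):return o+ex*x+ey*y+[0,0,z]
sd=21
for nm,P in {'red top corners':[V(x,sd-61-y,96) for x in(-17,17) for y in (0,8)],'blk':[V(x,sd-91+y,96) for x in(-17,17) for y in (0,8)],'plate':[V(x,y,12) for x in(-58,58) for y in(-155,155)]}.items():
    print(nm,proj(W,P).round(1).tolist())
E
```

```text
red top corners [[287.8, 197.0], [276.0, 197.0], [286.6, 243.5], [275.2, 243.5]]
blk [[243.4, 197.0], [255.2, 197.0], [243.9, 243.5], [255.3, 243.5]]
plate [[150.7, 126.6], [500.4, 126.7], [161.0, 247.2], [476.8, 247.2]]
```

View pics/w1z.png

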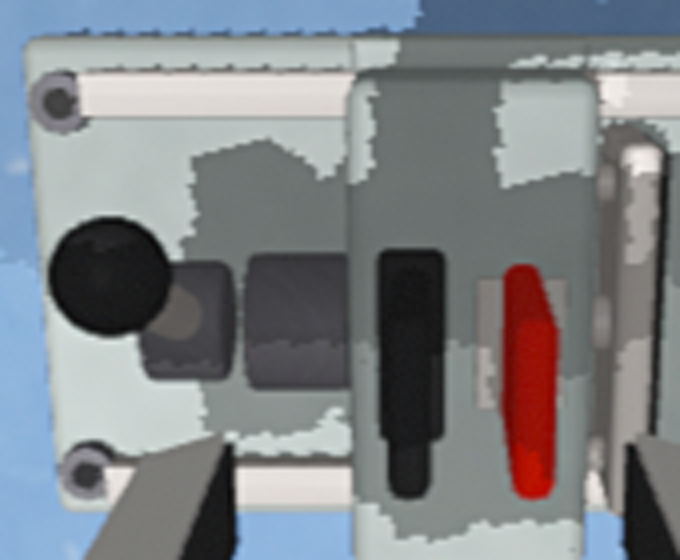

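>>> jog_arm(
  commands=[
    [0.001,0.002,-0.02,0,0,0,0.6],
    [0.001,0.002,-0.04,0,0,0,0.6],
    [0.001,0.002,-0.055,0,0,0,0.6],
    [0.001,0.002,-0.066,0,0,0,0.6],
    [0.001,0.002,-0.066,0,0,0,0.6],
    [0.001,0.002,-0.066,0,0,0,0.6],
    [0.001,0.002,-0.066,0,0,0,0.4],
    [0.001,0.002,-0.066,0,0,0,0.1],
    [0.001,0.002,-0.066,0,0,0,0],
    [0.001,0.002,-0.066,0,0,0,0],
  ],
  grip_force=35,
)

```text
clock: 4.0
eef_pos: [558.4, -89.2, 64.7]
eef_rot: [3.141, 0.001, 2.894]
wrist_force: [-0.1, -1.1, 1.6]
finger_gap: 20.2
```

```bash
python3 snap.py 2 scene wrist; python3 -c "
from cell import manip;s=manip.read_state();print(s['finger_gap'],s['eef_pos'],s['wrist_force'])"
```

```text
16.983063612914094 [558.33003209 -89.6017054   64.77801647] [0.9119181  2.00265554 2.59322344]
```

View pics/scene2.png

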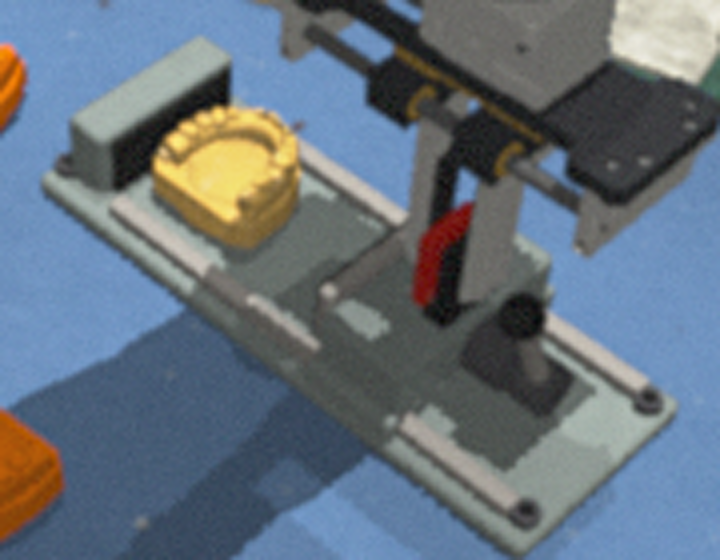

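View pics/wrist2.png

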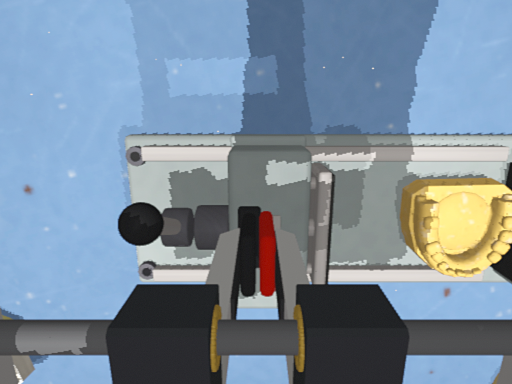

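Both tabs are held between the pads, at (250,250) and (267,250) in the wrist view. The gap is about 17–18 mm, so the lever is squeezed. Now I'll slide the saddle along vise +y.

>>> jog_arm(
  commands=[
    [0.001,0.004,0,0,0,0,0],
    [0.002,0.008,0,0,0,0,0],
    [0.003,0.012,0,0,0,0,0],
    [0.004,0.016,0,0,0,0,0],
    [0.005,0.02,0,0,0,0,0],
    [0.006,0.024,0,0,0,0,0],
    [0.007,0.028,0,0,0,0,0],
    [0.008,0.032,0,0,0,0,0],
    [0.009,0.036,0,0,0,0,0],
    [0.009,0.036,0,0,0,0,0],
  ],
)

```text
clock: 5.35
eef_pos: [567.5, -53.1, 64.7]
eef_rot: [3.141, 0.001, 2.894]
wrist_force: [0.8, 1.2, 5.6]
finger_gap: 17.4
```

```bash
python3 snap.py 3 scene wrist; python3 -c "
from cell import manip;s=manip.read_state();print(s['finger_gap'],s['eef_pos'],s['wrist_force'])"
```

```text
17.051718493969133 [567.50430187 -53.26031765  64.73581979] [0.5072142  1.29761987 4.95271126]
```

View pics/scene3.png

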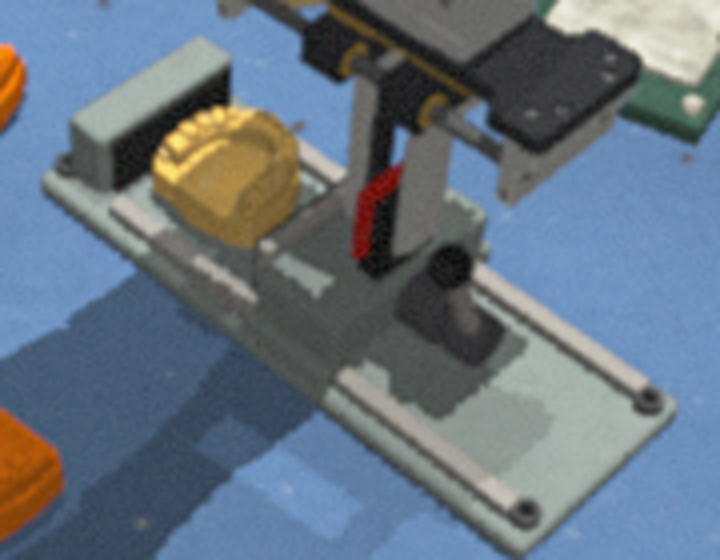

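View pics/wrist3.png

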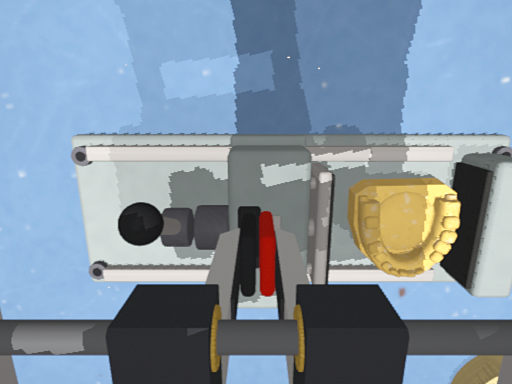

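The saddle slides freely: the knob has moved to (451,267) in the scene view, and the jaw plate is now just short of the model. I'll continue slowly.

>>> jog_arm(
  commands=[
    [0.0,0.001,0,0,0,0,0],
    [0.001,0.003,0,0,0,0,0],
    [0.001,0.004,0,0,0,0,0],
    [0.001,0.005,0,0,0,0,0],
    [0.002,0.006,0,0,0,0,0],
    [0.002,0.007,0,0,0,0,0],
    [0.002,0.008,0,0,0,0,0],
    [0.002,0.009,0,0,0,0,0],
    [0.002,0.01,0,0,0,0,0],
    [0.002,0.01,0,0,0,0,0],
  ],
)

```text
clock: 6.7
eef_pos: [569.9, -43.7, 64.7]
eef_rot: [3.141, 0.002, 2.894]
wrist_force: [6.9, -2.4, 3.9]
finger_gap: 17.3
```

```bash
python3 snap.py 4 scene wrist; python3 -c "
from cell import manip;s=manip.read_state();print(s['finger_gap'],s['eef_pos'],s['wrist_force'])"
```

```text
17.29186123542323 [569.85904881 -43.71195116  64.75126817] [ 5.82214434 -1.3862396   3.90039903]
```

View pics/scene4.png

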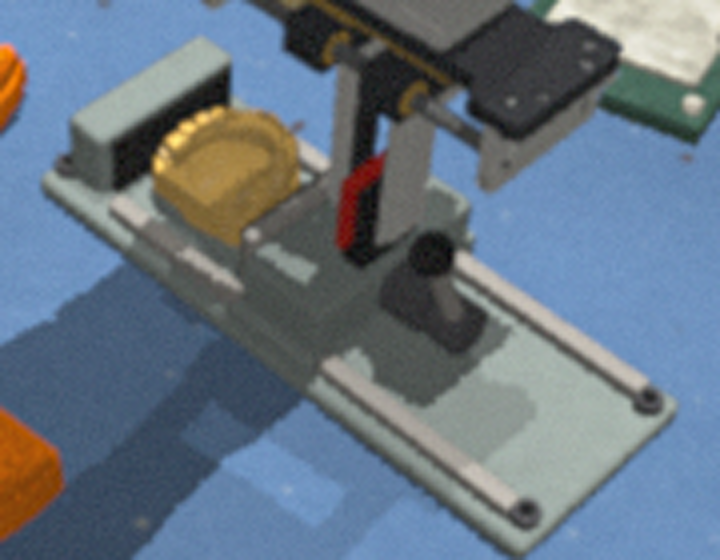

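View pics/wrist4.png

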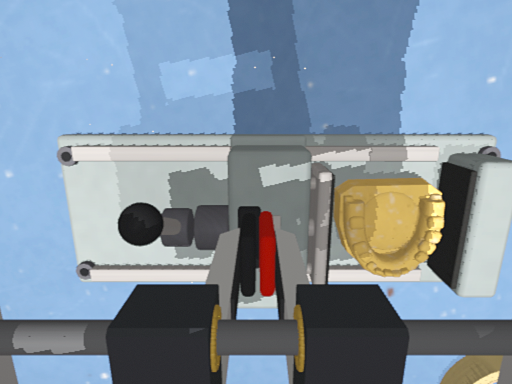

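The jaw plate is about to touch the model's flank at (335,230), and the model still stands a few mm off the fixed jaw. I'll keep on.

>>> jog_arm(
  commands=[
    [0.001,0.001,0,0,0,0,0],
    [0.001,0.002,0,0,0,0,0],
    [0.001,0.003,0,0,0,0,0],
    [0.001,0.004,0,0,0,0,0],
    [0.002,0.005,0,0,0,0,0],
    [0.002,0.006,0,0,0,0,0],
    [0.002,0.007,0,0,0,0,0],
    [0.002,0.007,0,0,0,0,0],
    [0.002,0.008,0,0,0,0,0],
    [0.002,0.008,0,0,0,0,0],
  ],
)

```text
clock: 8.05
eef_pos: [571.9, -35.8, 64.7]
eef_rot: [3.142, 0.002, 2.894]
wrist_force: [5.9, -3.0, 3.4]
finger_gap: 17.3
```

```bash
python3 snap.py 5 scene wrist; python3 -c "
from cell import manip;s=manip.read_state();print(s['finger_gap'],s['eef_pos'],s['wrist_force'])"
```

```text
17.600279921812 [571.84857134 -35.83691783  64.73183541] [ 7.54287363 -2.89261433  4.01833504]
```

View pics/scene5.png

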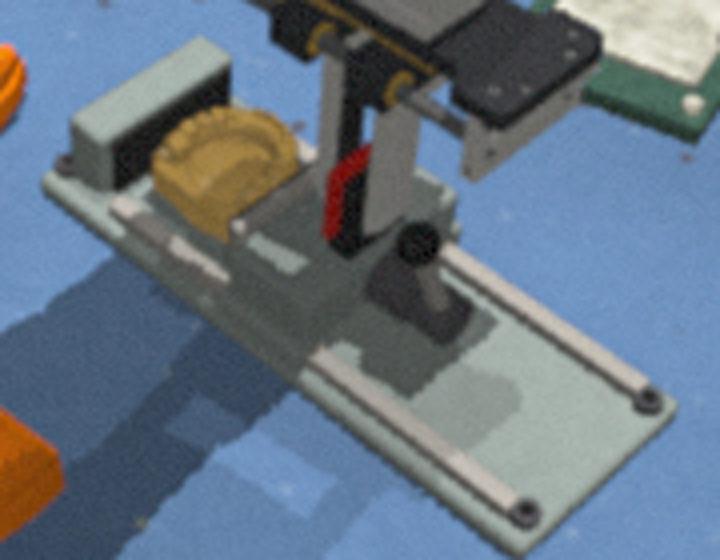

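View pics/wrist5.png

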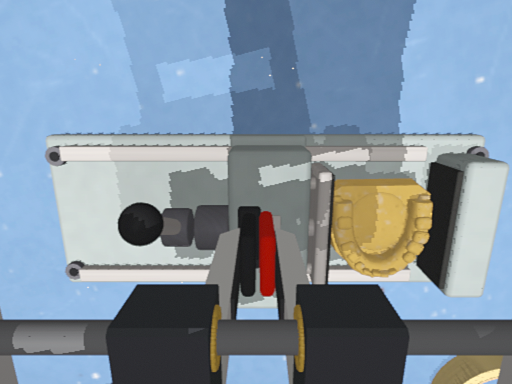

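```bash
python3 - <<'E'
from m import *
d5=pickle.load(open("c5.pkl","rb"));W=d5["wrist"];S5=d5["scene"]
p=lambda n,x:print(n,np.round(x,1))
ey=np.array([.2445,.9696,0])
# along-ey coords
for n,P in {'W plate far-left screw corner':onz(W,48,136,12),'W plate right corner':onz(W,487,136,12),
 'W fixed top edge':onz(W,452,157,49),'W fixed top edge low':onz(W,447,290,49),
 'T fixed top edge':onz(T,*t(150,75),49),'T fixed lower':onz(T,*t(110,240),49),'S fixed top edge':onz(S5,*s(232,70),49),'S fixed near':onz(S5,*s(115,140),49)}.items():
    print(n,P.round(1),'along',round(float(P@ey),1))
print('tcp along',np.array([571.9,-35.8,0])@ey, 'jaw expect',np.array([571.9,-35.8,0])@ey+47)
p('W plates',[onz(W,335,170,49)@ey,onz(W,330,280,49)@ey])
p('model R flank',[onz(W,432,210,45)@ey,onz(W,432,210,52)@ey])
E
python3 - <<'E'
import pickle,cv2
d=pickle.load(open("c5.pkl","rb"))
cv2.imwrite("pics/w5z.png",cv2.resize(d["wrist"]["pixels"][120:310,300:512],None,fx=3.5,fy=3.2*3.5/3.2,interpolation=cv2.INTER_CUBIC)[:600,:800])
E
```

```text
W plate far-left screw corner [ 482.1 -162.5   12. ] along -39.7
W plate right corner [556.8 133.8  12. ] along 265.9
W fixed top edge [554.6  89.   49. ] along 221.9
W fixed top edge low [644.1  77.8  49. ] along 233.0
T fixed top edge [643.3  76.1  49. ] along 231.0
T fixed lower [561.3  95.   49. ] along 229.4
S fixed top edge [638.2  69.6  49. ] along 223.6
S fixed near [564.3  91.6  49. ] along 226.8
tcp along 105.11786999999998 jaw expect 152.11786999999998
W plates [152.7 154.2]
model R flank [217.  213.1]
```

View pics/w5z.png

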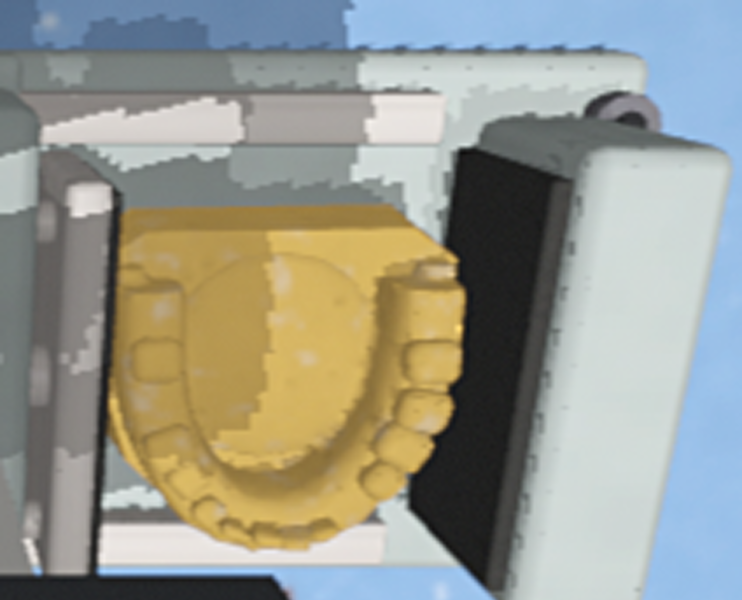

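```bash
python3 - <<'E'
from m import *
d5=pickle.load(open("c5.pkl","rb"));W=d5["wrist"]
q=lambda x,y:((x+.5)/3.5-.5+300,(y+.5)/3.5-.5+120)
ey=np.array([.2445,.9696,0])
for n,x,y,z in [('black bot hi',457,150,15),('black bot lo',410,505,15),('black top hi',556,183,49),('black top lo',493,590,49),('tooth R',464,300,52),('back corner R',447,246,30),('back corner R',447,246,40),('back bottom L',118,205,12),('jaw face top',120,190,52),('jaw face lo',98,570,52),('plate R',645,60,12)]:
    P=onz(W,*q(x,y),z);print(n,P.round(1),round(float(P@ey),1))
E
```

```text
black bot hi [564.9  92.1  15. ] 227.4
black bot lo [641.4  73.8  15. ] 228.3
black top hi [564.7  92.   49. ] 227.3
black top lo [641.7  73.8  49. ] 228.4
tooth R [580.7  73.   52. ] 212.8
back corner R [578.7  81.2  30. ] 220.2
back corner R [574.8  76.7  40. ] 214.9
back bottom L [560.3  24.6  12. ] 160.8
jaw face top [546.7  18.4  52. ] 151.5
jaw face lo [617.1   1.2  52. ] 152.0
plate R [556.8 131.7  12. ] 263.8
```

Ray-casting puts the fixed jaw's face 76 mm from the moving jaw's face. The model is 66 mm wide, so about 10 mm of travel remains.

>>> jog_arm(
  commands=[
    [0.0,0.001,0,0,0,0,0],
    [0.001,0.002,0,0,0,0,0],
    [0.001,0.003,0,0,0,0,0],
    [0.001,0.004,0,0,0,0,0],
    [0.001,0.005,0,0,0,0,0],
    [0.002,0.006,0,0,0,0,0],
    [0.002,0.007,0,0,0,0,0],
    [0.002,0.008,0,0,0,0,0],
    [0.002,0.009,0,0,0,0,0],
    [0.002,0.009,0,0,0,0,0],
  ],
)

```text
clock: 9.4
eef_pos: [573.9, -27.9, 64.8]
eef_rot: [-3.14, 0.002, 2.894]
wrist_force: [6.7, -11.3, 3.6]
finger_gap: 17.3
```

```bash
python3 snap.py 6 wrist; python3 - <<'E'
import pickle,cv2
from cell import manip
s=manip.read_state();print(s['finger_gap'],s['eef_pos'],s['wrist_force'],s['moment'])
d=pickle.load(open("c6.pkl","rb"))
cv2.imwrite("pics/w6z.png",cv2.resize(d["wrist"]["pixels"][120:290,300:512],None,fx=3.5,fy=3.5,interpolation=cv2.INTER_CUBIC))
E
```

```text
17.51744498909087 [573.81826472 -27.93697512  64.73257996] [  6.2787861  -11.24480548   2.57807499] [-1.46986563 -1.14943892  0.0353323 ]
```

View pics/w6z.png

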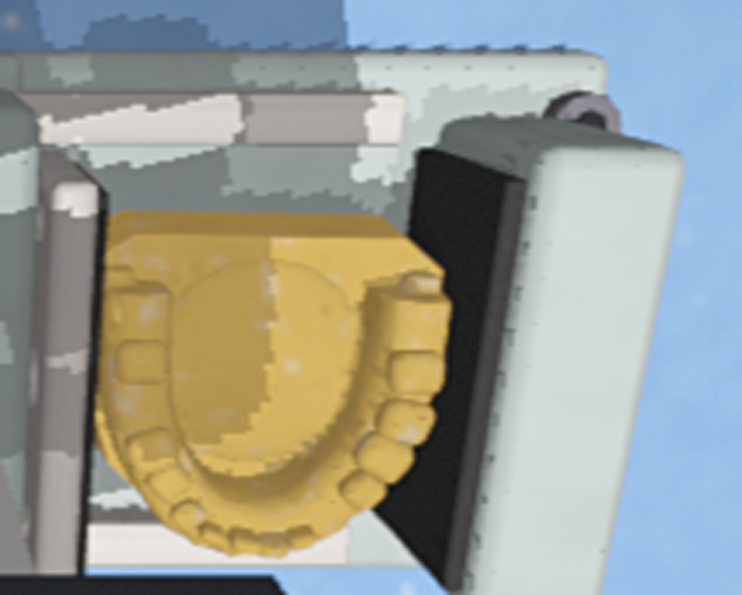

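```bash
python3 - <<'E'
from m import *
W=pickle.load(open("c6.pkl","rb"))["wrist"]
q=lambda x,y:((x+.5)/3.5-.5+300,(y+.5)/3.5-.5+120)
ey=np.array([.2377,.971,0])
for n,x,y,z in [('black bot hi',415,150,15),('black bot lo',374,510,15),('black top hi',521,183,49),('black top lo',450,588,49),('tooth R',450,300,52),('jaw face top',105,190,52),('jaw face lo',83,570,52)]:
    P=onz(W,*q(x,y),z);print(n,P.round(1),round(float(P@ey),1))
print(np.array([573.8,-27.9,0])@ey+46)
E
```

```text
black bot hi [564.8  91.6  15. ] 223.2
black bot lo [642.6  73.7  15. ] 224.3
black top hi [565.2  93.9  49. ] 225.5
black top lo [641.1  73.6  49. ] 223.9
tooth R [582.1  78.5  52. ] 214.6
jaw face top [548.1  23.8  52. ] 153.4
jaw face lo [618.4   6.3  52. ] 153.1
155.30136
```

```bash
python3 - <<'E'
from cell import camera
import cv2,pickle
d={n:camera(n) for n in("scene","top")}
pickle.dump(d,open("c7.pkl","wb"))
cv2.imwrite("pics/s7.png",cv2.resize(d["scene"]["pixels"][150:240,205:305],None,fx=6,fy=6,interpolation=cv2.INTER_CUBIC))
cv2.imwrite("pics/t7.png",cv2.resize(d["top"]["pixels"][125:195,220:320],None,fx=8,fy=8,interpolation=cv2.INTER_CUBIC))
E
```

```text
(no output)
```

View pics/s7.png

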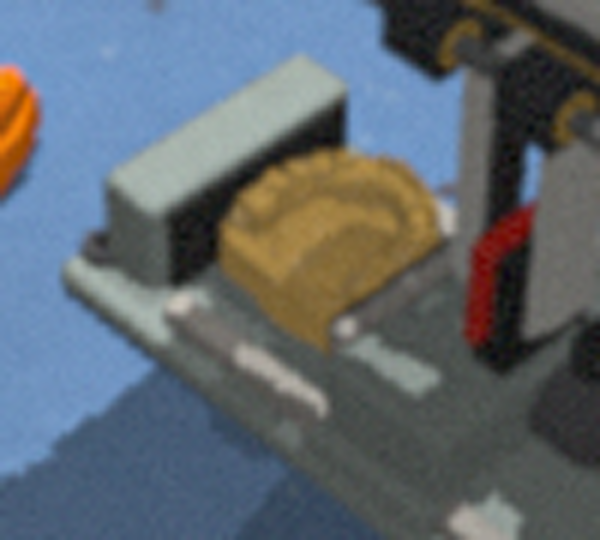

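View pics/t7.png

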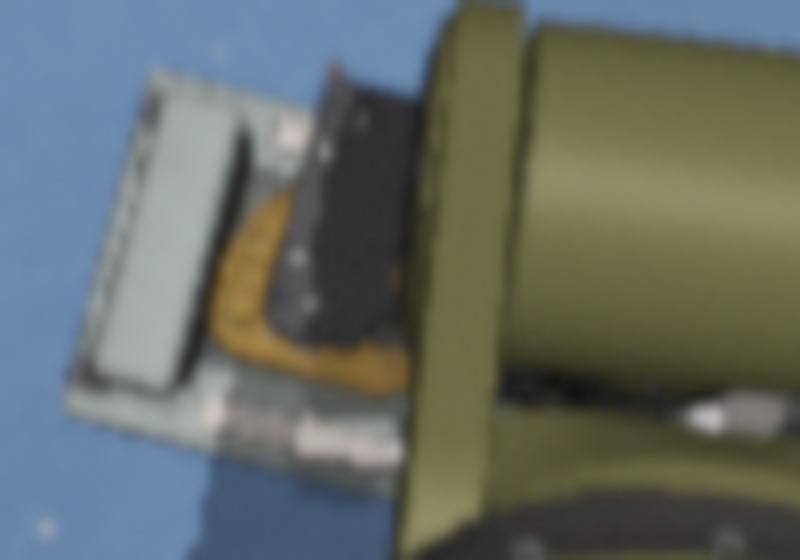

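>>> jog_arm(
  commands=[
    [0,0.001,0,0,0,0,0],
    [0,0.001,0,0,0,0,0],
    [0.0,0.002,0,0,0,0,0],
    [0.0,0.002,0,0,0,0,0],
    [0.0,0.002,0,0,0,0,0],
    [0.0,0.002,0,0,0,0,0],
    [0.0,0.002,0,0,0,0,0],
    [0.0,0.002,0,0,0,0,0],
    [0.0,0.002,0,0,0,0,0],
    [0.0,0.002,0,0,0,0,0],
  ],
)

```text
clock: 10.8
eef_pos: [574.2, -26.4, 64.8]
eef_rot: [-3.14, 0.003, 2.894]
wrist_force: [9.0, -15.2, 1.0]
finger_gap: 17.6
```

```bash
python3 snap.py 8 wrist; python3 - <<'E'
import pickle,cv2
from cell import manip
s=manip.read_state();print(s['finger_gap'],s['eef_pos'],s['wrist_force'],s['moment'])
d=pickle.load(open("c8.pkl","rb"))
cv2.imwrite("pics/w8z.png",cv2.resize(d["wrist"]["pixels"][120:290,300:512],None,fx=3.5,fy=3.5,interpolation=cv2.INTER_CUBIC))
E
```

```text
17.55818372901025 [574.19047487 -26.47573719  64.74832743] [  9.56595577 -14.73187311   1.19598184] [-2.08309018 -1.6111466   0.08680893]
```

View pics/w8z.png

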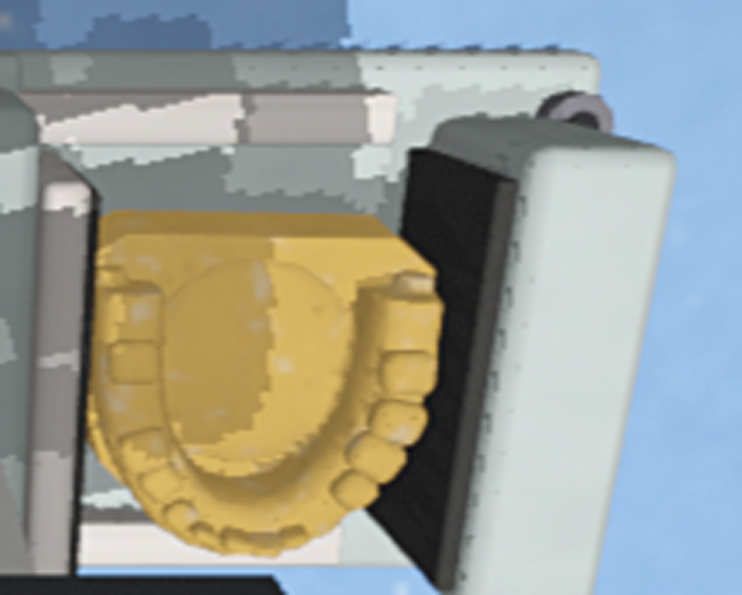

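The model now moves with the fixed jaw in the image while the jaw plate yields, and the force is about 15 N, so it's seated. I'll ease back slightly, release the lever and rise.

>>> jog_arm(
  commands=[
    [0,-0.001,0,0,0,0,0],
    [0,-0.002,0,0,0,0,0],
    [0,-0.002,0,0,0,0,0.3],
    [0,-0.002,0,0,0,0,0.45],
    [0,-0.002,0,0,0,0,0.58],
    [0,-0.002,0,0,0,0,0.58],
    [0,-0.002,0,0,0,0,0.58],
    [0,-0.002,0.02,0,0,0,0.58],
    [0,-0.002,0.05,0,0,0,0.58],
    [0,-0.002,0.09,0,0,0,0.58],
  ],
)

```text
clock: 12.1
eef_pos: [572.5, -26.6, 154.6]
eef_rot: [-3.141, -0.002, 2.894]
wrist_force: [0.9, 0.2, 0.4]
finger_gap: 54.7
```

```bash
python3 snap.py 9 wrist scene; python3 - <<'E'
from cell import manip
s=manip.read_state();print(s['finger_gap'],s['eef_pos'],s['wrist_force'])
E
```

```text
54.76506127954665 [574.65342331 -26.87460901 158.56210791] [-0.29781645 -0.52024406  0.21534981]
```

View pics/scene9.png

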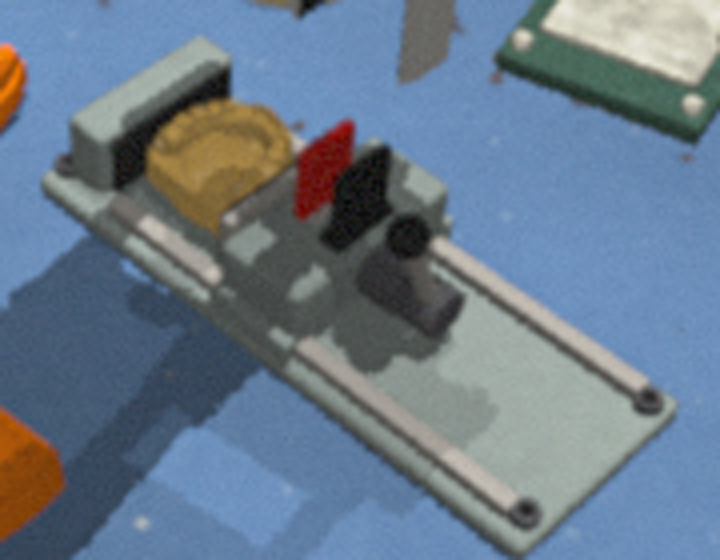

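View pics/wrist9.png

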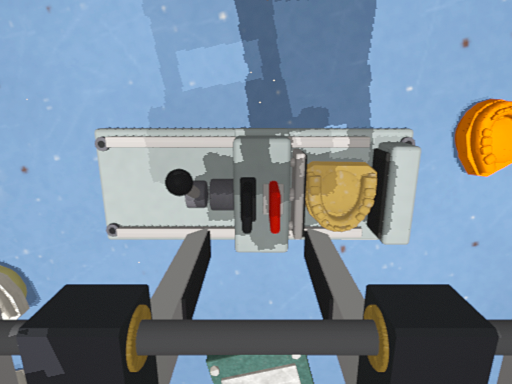

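The lever has sprung back, with red and black apart at (325,170) and (358,197) in the scene view. The model sits between the jaws. I'll locate the knob by triangulation.

```bash
python3 - <<'E'
from m import *
d=pickle.load(open("c9.pkl","rb"));W=d["wrist"];S9=d["scene"]
k=tri([W,S9],[(178.5,182.5),s(408,238)]);print('knob',k)
ey=np.array([.2377,.971,0]);ex=np.array([.971,-.2377,0]);g=np.array([573.8,-28,74])
print('rel grip x,y',(k-g)@ex,(k-g)@ey)
# black/red tab near-top edge at vise x=+17 (low row), z=96
for p in [(242,233),(253,233),(271,233),(281,233)]:
    q=onz(W,*p,96);print(((q-g)@ex).round(1),((q-g)@ey).round(1))
print(proj(W,[k]),proj(S9,[k]),s(408,238))
E
```

```text
knob [536.71474999 -75.97447014  99.49320289]
rel grip x,y -24.60624620854725 -55.39837443186074
16.9 -10.1
16.9 -1.6
17.0 12.4
17.1 20.1
[[178.69595087 182.20448347]] [[306.7692106  209.07486753]] (306.625, 209.125)
```

>>> jog_arm(
  commands=[
    [-0.035,-0.02,0,0,0,0,0.2],
    [-0.071,-0.041,0,0,0,0,0],
    [-0.071,-0.041,0,0,0,0,0],
    [-0.071,-0.041,0,0,0,0,0],
    [-0.071,-0.041,-0.03,0,0,0,0],
    [-0.071,-0.041,-0.06,0,0,0,0],
    [-0.071,-0.041,-0.083,0,0,0,0],
    [-0.071,-0.041,-0.083,0,0,0,0],
    [-0.071,-0.041,-0.083,0,0,0,0],
    [-0.071,-0.041,-0.083,0,0,0,0],
  ],
)

```text
clock: 13.45
eef_pos: [502.7, -67.7, 72.4]
eef_rot: [3.142, 0.002, 2.894]
wrist_force: [-0.1, -0.2, 0.4]
finger_gap: 0.3
```

```bash
python3 snap.py 10 scene
```

```text
(no output)
```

View pics/scene10.png

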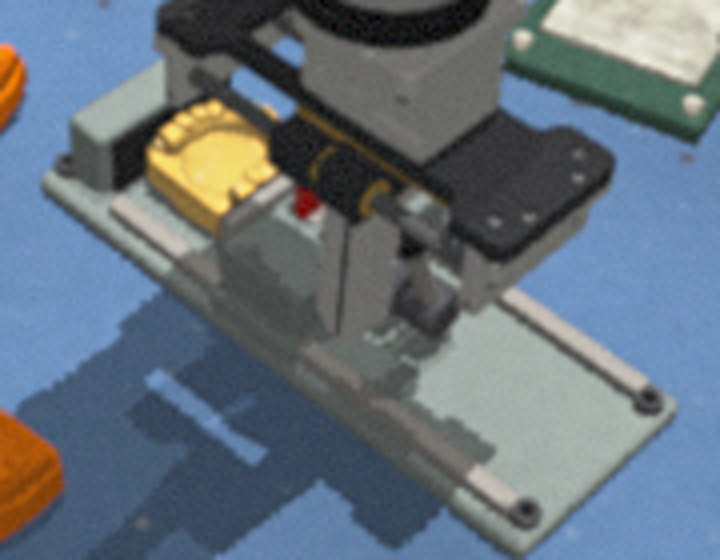

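The shut fingers stand in front of the knob at about (345,270), with nothing touched. I'll push along vise +x.

>>> jog_arm(
  commands=[
    [0.006,-0.0015,0,0,0,0,0],
    [0.012,-0.003,0,0,0,0,0],
    [0.018,-0.0045,0,0,0,0,0],
    [0.024,-0.006,0,0,0,0,0],
    [0.03,-0.0075,0,0,0,0,0],
    [0.036,-0.009,0,0,0,0,0],
    [0.042,-0.0105,0,0,0,0,0],
    [0.048,-0.012,0,0,0,0,0],
    [0.053,-0.013,0,0,0,0,0],
    [0.058,-0.014,0,0,0,0,0],
  ],
)

```text
clock: 14.75
eef_pos: [558.5, -81.6, 70.7]
eef_rot: [-3.141, -0.006, 2.894]
wrist_force: [-14.1, 1.4, 2.7]
finger_gap: 0.7
```

```bash
python3 snap.py 11 scene wrist
```

```text
(no output)
```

View pics/scene11.png

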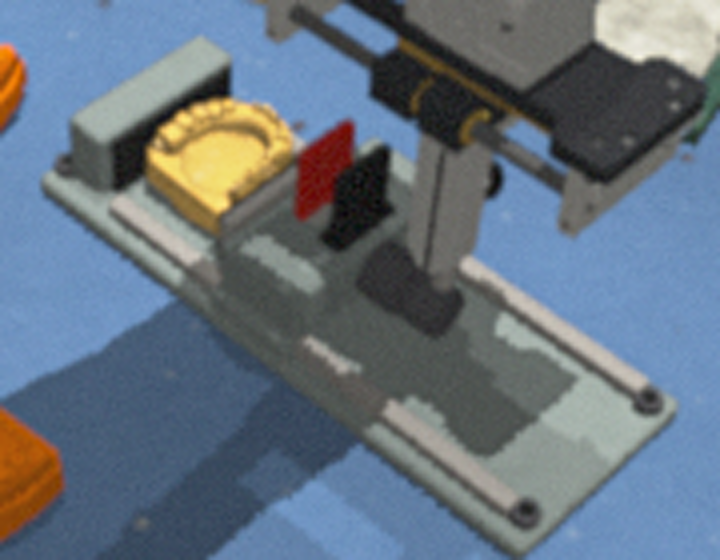

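View pics/wrist11.png

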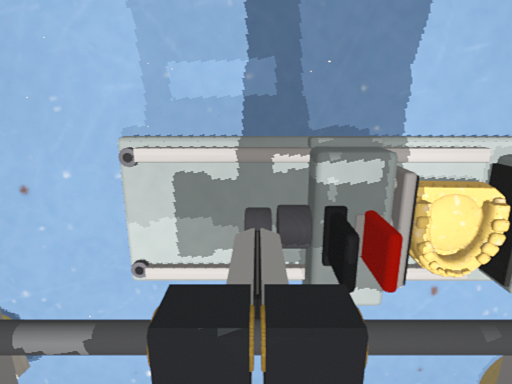

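The handle is following, with the knob showing right of the finger at (493,180), at 14 N. I'll continue.

>>> jog_arm(
  commands=[
    [0.004,-0.001,0,0,0,0,0],
    [0.008,-0.002,0,0,0,0,0],
    [0.012,-0.003,0,0,0,0,0],
    [0.015,-0.004,0,0,0,0,0],
    [0.018,-0.0045,0,0,0,0,0],
    [0.02,-0.005,0,0,0,0,0],
    [0.022,-0.0055,0,0,0,0,0],
    [0.024,-0.006,0,0,0,0,0],
    [0.024,-0.006,0,0,0,0,0],
    [0.024,-0.006,0,0,0,0,0],
  ],
)

```text
clock: 16.1
eef_pos: [582.5, -87.5, 70.5]
eef_rot: [-3.141, -0.006, 2.894]
wrist_force: [-11.4, 2.0, 2.6]
finger_gap: -0.1
```

```bash
python3 snap.py 12 scene wrist
```

```text
(no output)
```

View pics/scene12.png

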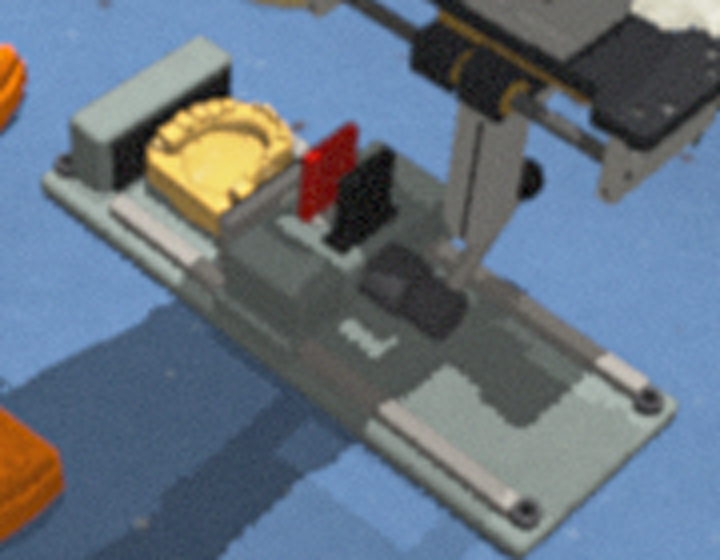

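>>> jog_arm(
  commands=[
    [0.001,0,0,0,0,0,0],
    [0.002,-0.0005,0,0,0,0,0],
    [0.003,-0.0005,0,0,0,0,0],
    [0.004,-0.001,0,0,0,0,0],
    [0.005,-0.001,0,0,0,0,0],
    [0.005,-0.001,0,0,0,0,0],
    [0.005,-0.001,0,0,0,0,0],
    [0.005,-0.001,0,0,0,0,0],
    [0.005,-0.001,0,0,0,0,0],
    [0.005,-0.001,0,0,0,0,0],
  ],
)

```text
clock: 17.45
eef_pos: [586.1, -88.2, 70.2]
eef_rot: [-3.141, -0.009, 2.894]
wrist_force: [-21.6, 2.7, 6.5]
finger_gap: 0.5
```

>>> jog_arm(
  commands=[
    [0.001,0,0,0,0,0,0],
    [0.002,0,0,0,0,0,0],
    [0.003,-0.001,0,0,0,0,0],
    [0.003,-0.001,0,0,0,0,0],
    [0.003,-0.001,0,0,0,0,0],
    [0.003,-0.001,0,0,0,0,0],
    [0.003,-0.001,0,0,0,0,0],
    [0.003,-0.001,0,0,0,0,0],
    [0.003,-0.001,0,0,0,0,0],
    [0.003,-0.001,0,0,0,0,0],
  ],
)

```text
clock: 18.7
eef_pos: [587.7, -88.2, 70.6]
eef_rot: [3.142, -0.013, 2.894]
wrist_force: [-36.1, 10.4, 21.2]
finger_gap: 0.1
```

```bash
python3 snap.py 13 scene wrist
```

```text
(no output)
```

View pics/scene13.png

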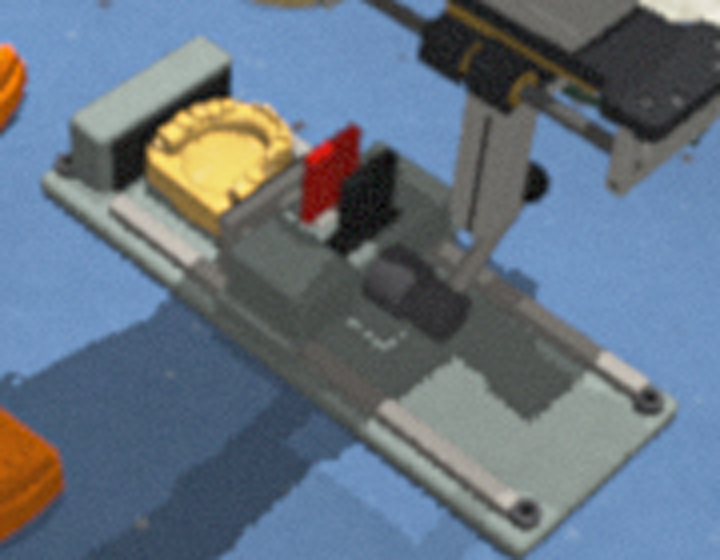

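The force climbed to about 43 N with almost no motion, so the handle is at its stop. I'll back off, rise, and check.

>>> jog_arm(
  commands=[
    [-0.004,0.001,0,0,0,0,0],
    [-0.01,0.0025,0,0,0,0,0],
    [-0.02,0.005,0,0,0,0,0],
    [-0.03,0.007,0.02,0,0,0,0],
    [-0.03,0.007,0.06,0,0,0,0],
    [-0.03,0.007,0.1,0,0,0,0],
    [-0.03,0.007,0.12,0,0,0,0],
    [-0.03,0.007,0.12,0,0,0,0],
    [-0.03,0.007,0.12,0,0,0,0],
    [-0.03,0.007,0.12,0,0,0,0],
  ],
)

```text
clock: 20.05
eef_pos: [561.7, -82.6, 190.2]
eef_rot: [-3.141, -0.002, 2.894]
wrist_force: [0.1, 0.5, 0.6]
finger_gap: 0.4
```

```bash
python3 snap.py 14 scene wrist
```

```text
(no output)
```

View pics/scene14.png

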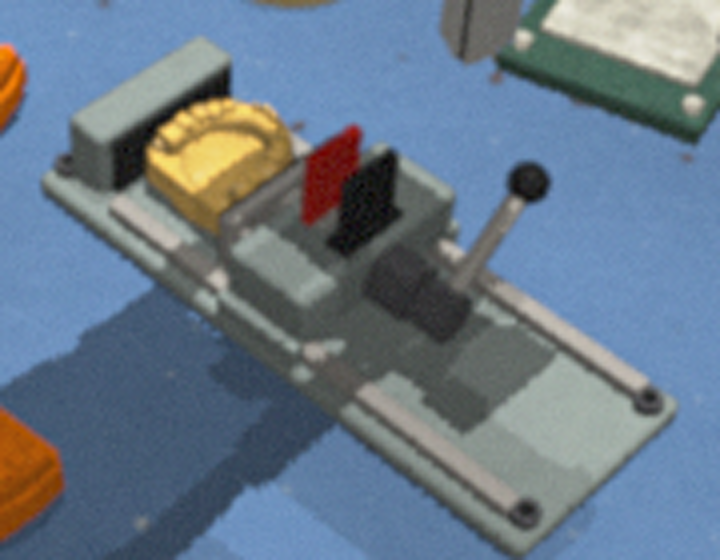

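View pics/wrist14.png

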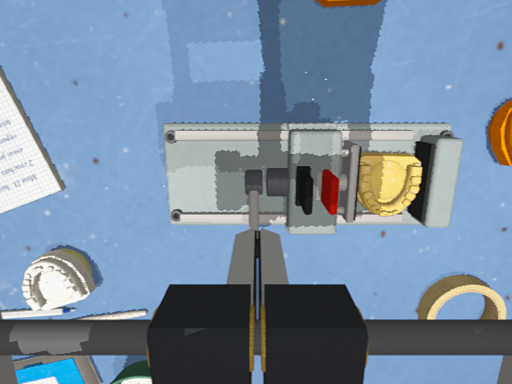

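```bash
python3 - <<'E'
from m import *
d=pickle.load(open("c14.pkl","rb"));W=d["wrist"];S9=d["scene"]
ey=np.array([.2377,.971,0]);ex=np.array([.971,-.2377,0]);g=np.array([573.8,-28,0])
for p in [(297.5,212),(309,212),(324,212),(336,212)]:
    q=onz(W,*p,96);print('tabs',((q-g)@ex).round(1),((q-g)@ey).round(1))
for yy in (-54,-56,-58):
    o,dd=ray(S9,*s(528,182)); P=o+dd*(((g+yy*ey)-o)@ey)/(dd@ey)
    x=(P-g)@ex; print(yy,P.round(1),'x',x.round(1),'r',np.hypot(x,P[2]-38).round(1),'ang',np.degrees(np.arctan2(x,P[2]-38)).round(1))
cv2.imwrite("pics/w14z.png",cv2.resize(W["pixels"][110:240,280:470],None,fx=4,fy=4,interpolation=cv2.INTER_CUBIC))
E
```

```text
tabs 14.8 -19.9
tabs 14.9 -9.8
tabs 15.0 3.3
tabs 15.1 13.8
-54 [624.3 -95.9  69.5] x 65.1 r 72.4 ang 64.2
-56 [620.5 -97.1  73.3] x 61.8 r 71.2 ang 60.3
-58 [616.8 -98.2  77.1] x 58.4 r 70.3 ang 56.2
```

View pics/w14z.png

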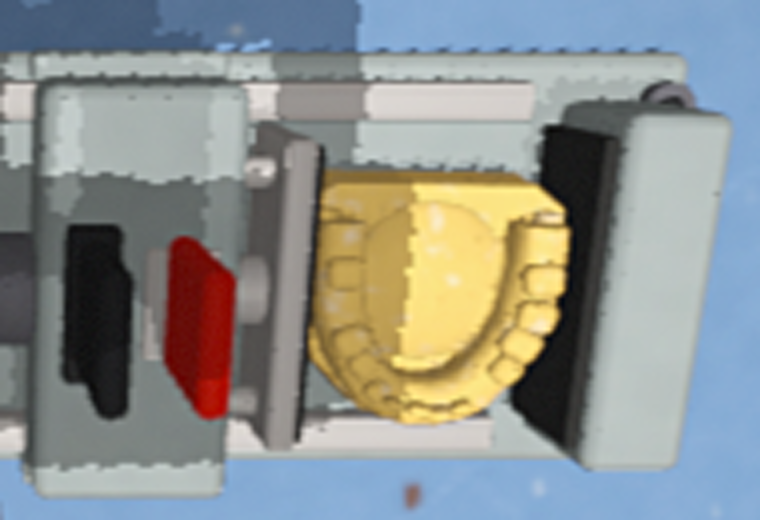

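```bash
python3 - <<'E'
from m import *
ey=np.array([.2377,.971,0]);ex=np.array([.971,-.2377,0]);g=np.array([573.8,-28,0])
W=pickle.load(open("c14.pkl","rb"))["wrist"]
q=lambda x,y:((x+.5)/4-.5+280,(y+.5)/4-.5+110)
for n,x,y,z in [('blk L',104,412,96),('blk R',128,412,96),('red L',200,412,96),('red R',226,412,96),('jaw top',322,147,52),('jaw lo',297,440,52),('fix top',612,135,49),('fix lo',570,450,49),('fixbot',545,128,15),('saddle R top',248,110,54),('saddle L top',38,110,54)]:
    P=onz(W,*q(x,y),z)-g;print(n,(P@ex).round(1),(P@ey).round(1))
for k in(9,):
  W9=pickle.load(open("c9.pkl","rb"))["wrist"]
  for n,x,y,z in [('jaw',305,155,52),('jaw lo',301,235,52),('sadR',290,145,54),('fix',389,155,49)]:
    P=onz(W9,x,y,z)-g;print('9',n,(P@ex).round(1),(P@ey).round(1))
E
```

```text
blk L 15.4 -12.8
blk R 15.5 -7.5
red L 15.6 8.2
red R 15.6 13.9
jaw top -36.5 44.1
jaw lo 38.0 43.5
fix top -38.5 114.9
fix lo 42.3 115.1
fixbot -36.5 114.7
saddle R top -45.6 25.3
saddle L top -45.9 -24.4
9 jaw -36.8 43.1
9 jaw lo 36.9 41.8
9 sadR -45.7 29.9
9 fix -35.9 116.4
```

```bash
python3 -c "
from cell import manip
print(manip.read_state()['wrist_force']);print(manip.sign_off())"
```

```text
[-0.39246652  0.1500277  -0.64356519]
the job is handed in; nothing more can be done
None
```

The model is clamped between the jaws, and I handed the job in at about 20 s. The gripper was clear of everything, with wrist force under 1 N.

- **Slide:** I squeezed the lever (finger gap about 17.5 mm) and slid the saddle about 65 mm. By then the model had stopped against the fixed jaw, the jaw plate was yielding and the force read about 15 N. I eased back 2 mm and let the lever go.
- **Handle:** I pushed it up and over, away from the robot, with the shut fingers. At the end the force rose to about 43 N with almost no motion, so I took that as the stop.

Last checks:
- **Lever:** it is released.
- **Handle angle:** the knob leans about 52–56° away, against 50° nominal at the stop. That estimate depends on where the saddle slid to.
- **Saddle slip:** the saddle slid back about 5 mm while I was screwing, because the brake gave under the clamp load. That leaves the jaw spring compressed about 9 mm, roughly 23 N of grip.
- **Jaw gap (disagrees):** the cameras put the jaw faces about 71 mm apart, where 66–68 mm was expected. I put that down to picking and calibration error, because the model did not move relative to the fixed jaw when I pushed further.

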